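# Take the amber filter out of the light source and hold it to the light panel

## Task

Check the amber filter for dust: swing the white cover on top of the microscope's light source open until it stands upright or beyond and leave it open, then take the amber filter slide by its orange tab and draw it up out of its slot. Hold it upright and square in front of the lit face of the upright light panel, its glass centred on the face and about 6 cm from it, never touching the panel, and finish while still holding it there, motionless in the gripper. Leave the green slide in its slot and the other things on the bench where they are.

Things in the scene. Friction and masses are not known exactly. Their poses are not given: they have to be found in the camera images.
- light_source: grey lamp house fixed to the bench, 190 (x) x 250 (y) mm, top deck 115 mm above the bench; origin: centre of its underside. Cover hinged at the deck's far (+x) edge; round port and knob on the -y end. Under the cover two slots in the deck, each 66 (x) x 8 (y) mm, 60 mm deep, at x = +28, y = -40 and +40 mm: amber slide in one, green in the other, either way round
- cover (a joint): opening angle of the white cover (a hood 114 x 152 mm, 40 mm high, open below), rad: 0 closed, 1.57 upright, 1.8 the stop; it starts closed or slightly ajar. Its stiff hinge stays at any angle; lifting takes about 2 N at the handle
- cover_hinge (a point): point on the cover's hinge axis, half-way along it: in the light source's frame x = +95, y = 0, z = 117 mm. The axis runs along the light source's y
- cover_handle (a point): centre of the black crossbar of the cover's T-shaped pull: 12 mm in diameter, 30 mm long along the light source's y, on a 10 mm wide stem, 30 mm in front of the cover's front wall. Cover closed: 144 mm from the hinge axis towards -x and 22 mm above it (24 mm above the deck). Pinched by its two ends it turns between the fingers as the cover swings
- amber_tab (a point): centre of the orange grip tab of the loose amber slide (about 30 to 65 g): 26 mm wide (slide's x), 10 mm thick (slide's y), 26 mm high. At the start the slide's axes are parallel to the light source's (z up, y normal to the glass) and this point is 19 mm above the deck, the tab's top 32 mm
- amber_glass (a point): centre of the glass of the amber slide, 46 mm below the tab's centre; black frame 64 (x) x 6 (y) x 66 mm (z) around it, its lower edge 33 mm below this point. Seated, it is 88 mm above the bench; the slide is out of the slot after 60 mm
- green_glass (a point): centre of the glass of the green slide (green tab, otherwise like the amber slide), in the other slot; to be left there
- panel_face (a point): centre of the lit white face (94 x 94 mm) of the light panel, 130 mm above the bench. The panel is a fixed upright aluminium plate 112 x 112 x 18 mm, its top 186 mm above the bench, on a post and a foot. The lit face looks horizontally along -x of this frame, roughly towards the robot's left; y is horizontal along the face
- panel: the light panel: plate, post behind it and a foot 110 (x) x 120 mm; origin on the bench, 10 mm behind the lit face, same axes as panel_face
- amber: the amber slide; origin at the centre of its lower edge
- green: the green slide; origin at the centre of its lower edge
- objective: bystander: dark steel microscope objective, 34 mm in diameter, 50 mm high, origin at its foot
- puck_steel: bystander: black round specimen mount, 32 mm in diameter, 18 mm high, grey metal inlay; between the light source and the panel
- puck_copper: bystander: black round specimen mount, 32 mm in diameter, 18 mm high, copper inlay
- dish: bystander: shallow glass dish, 90 mm in diameter, 15 mm high
- cleaner: bystander: blue lens-cleaner bottle, 48 mm in diameter, 130 mm high
- driver: bystander: screwdriver 160 mm long lying left of the light source
Things that resemble listed ones, but are neither listed nor needed, are in the scene too. What is shaped like the panel but purple is not meant.

How it is judged:
By the outcome, as a careful person would: the job done as asked, in the order asked, and still so for the second after the job is handed in, while the arm keeps its last pose, push and grip.
It also fails if it takes over 70 s, if anything falls off the work surface, if the arm or the gripper's body presses on something with over 40 N, if the wrist force passes 120 N, or if a joint passes its speed limit or range.

## Robot

A 6-joint arm with a two-finger parallel gripper is mounted at the origin on the work surface. World frame = base frame: x ahead of the robot, y to its left, z up, the work surface at z = 0. Lengths are in m, angles in rad, forces in N, time in s.
With the tool pointing down it reaches from about 0.35 to 0.775 m from the base axis. Payload 7.3 kg.
Tool frame: the origin (TCP) lies at the very end of the fingers, on their centre line; the grasp point (between the pads) lies 19 mm behind it; y points along the fingers, z is the direction in which the jaws open and shut, and the axes are right-handed (so a half turn about y gives the same grasp; the last joint's range is limited). The gripper opens to 92 mm and grips with 3 to 60 N. Pads are 19 mm wide; open, the fingers measure 130 mm over their backs; the gripper's body (75 mm by 190 mm) begins 47 mm behind the grasp point.
Start: joints at [1.094, 0.342, 1.524, -0, 1.275, -0.146], TCP at [0.171, 0.497, 0.227] pointing down, gripper open.
Joint ranges: [-2.53, 2.53], [-0.77, 2.02], [0.04, 2.7], [-1, 4.14], [0.28, 2.66], [-3.11, 3.11]. Speed limits (rad/s): [2.57, 2.57, 3.14, 3.14, 3.14, 3.14].

## Interface

Orientations are given as a unit quaternion [x, y, z, w].
In Python, from bench import * gives the robot as it stands.
- The arm moves only by the tool apply_moves, never from a script. Its argument "deltas" is a list of rows, each a list of 5 numbers: the gripper's target within -1 to 1 (shut at 1, half-way at 0, fully open at -1), then the shift along the world's x, y, z in cm, then the turn about the world's z in degrees. In form: [[hand, tx, ty, tz, spin], ...]. A call has 1 to 20 rows; each row shifts and turns the pose as measured when the row begins; what a row does not reach is not made up. A row lasts 1/10 s, in which the tool goes at most 50 mm and 8.59 degrees, less where a joint would pass 70% of its speed; a pose out of reach is approached as far as the arm can. A call is refused whole if a number of a shift passes 5 or a number of a turn 8.59, either way. A call with a gripper value outside its range is refused whole. The fingers move at their own pace and stop on an object; the grip force is fixed at half the most. Time passes only in rows, so rows that do not move let the fingers close. It gives the time, the measured TCP pose, the force and the opening at its end, in the units of the state.
- sense(): the state, without advancing time (a new reading comes with each control period).
- capture(name): name is "scene" or "top"; returns the picture (384x512x3 uint8, red, green, blue); there is no depth.
- calibration(name): a dict with "K" (3x3 intrinsics, pixels), "rvec" (rotation vector, rad) and "tvec" (3), from world to camera coordinates, as OpenCV has them. Camera axes: x right, y down, z forward; pixel columns grow to the right and rows downward; lengths in m; the calibration is good to about 2 mm. A picture is of the moment at which its call begins. calibration takes no time and is no camera call.
- close_job(): hands the job in, once; it reports no verdict.
Trained networks look in the newest picture that a camera, given by its name, has taken for a name from the list of things; names that differ only in an ending like _2 or _b are one class to them, and where a whole thing is asked for, a point or a joint stands for the part that bears it (a point fixed in the world has none). Each returns a list of dicts, best first, with "p" (0 to 1); they miss things now and then, are a little off and sometimes report something else, mostly with a low value. They report only what shows in the picture. A call takes as long as a camera call. They do not tell look-alikes from the thing itself.
- trace(camera, query): "region" (384x512 bool, what is visible of it) and "point" ([column, row] in pixels, amid what is visible of it).
- landmark_of(camera, query): "point" ([column, row] in pixels: a listed point, or the origin of a listed thing).
The state is a dict: "clock": time; "q": joint angles; "joint_vel": joint speeds; "effort": joint torques, N m; "position": TCP position; "tool_rot": TCP orientation; "wrist_force": force on the tool from outside, world axes, zero at the start; "wrist_torque": the same for the moment, N m; "finger_gap": finger opening in m.
Only numpy, scipy, OpenCV 4.12 (cv2) and the standard library are available. Lean on these libraries where they do the work, as an engineer would, in place of code of your own. Each camera call takes 0.05 s, during which the arm holds its last target.

## Working session

There is one attempt and no reset: what is moved stays moved. The work goes in short steps, Python scripts to look and compute and a tool call to move; the robot and the scene stay as the last step left them, time stands still between calls to the robot, and variables do not carry over. Pictures are saved under pics/ and viewed, and the job is handed in when it is done.

Besides the shell and the picture viewer there is one more tool, called after "Call:" by a JSON object that holds its "name" and its "arguments", one argument or row to a line. apply_moves: Moves the arm, as the interface text tells. Its arguments: {"type":"object","properties":{"deltas":{"type":"array"}},"required":["deltas"]}

```bash
ls; mkdir -p pics
python3 - <<'E'
from bench import *
import cv2
s=sense();print({k:(v if not hasattr(v,'round') else v) for k,v in s.items()})
for n in("scene","top"):
    im=capture(n);cv2.imwrite(f"pics/{n}0.png",cv2.resize(im[:,:,::-1],(800,600),interpolation=cv2.INTER_CUBIC));print(calibration(n))
E
```

```text
pics
{'clock': 0.0, 'q': array([ 1.09399399e+00,  3.42740529e-01,  1.52498657e+00,  1.43271034e-05,
        1.27541686e+00, -1.46004794e-01]), 'joint_vel': array([-2.32864834e-04, -7.07833821e-05,  8.81582990e-05, -6.64278505e-04,
        2.17071531e-03,  1.45404952e-03]), 'effort': array([ 5.87968734e-04, -4.31235480e+01, -2.44225377e+01,  7.18339370e-02,
        5.57885470e-02, -1.25299903e-04]), 'position': array([0.17031104, 0.49618652, 0.22604636]), 'tool_rot': array([ 0.69797689, -0.11659616,  0.11625084, -0.69693568]), 'wrist_force': array([-0.08328157, -0.12794083,  0.57733847]), 'wrist_torque': array([-0.0338979 , -0.0302281 , -0.02762228]), 'finger_gap': 0.09195075259320538}
{'K': array([[370.91257475,   0.        , 251.63516076],
       [  0.        , 370.91257475, 192.53679111],
       [  0.        ,   0.        ,   1.        ]]), 'rvec': array([ 2.17086495,  1.31075623, -0.46844488]), 'tvec': array([-0.22604302, -0.32045806,  1.81554513])}
{'K': array([[446.94897599,   0.        , 260.0600294 ],
       [  0.        , 446.94897599, 185.24156533],
       [  0.        ,   0.        ,   1.        ]]), 'rvec': array([ 2.20237275, -2.16349733,  0.09948161]), 'tvec': array([-0.03687957,  0.5484126 ,  1.53131946])}
```

View pics/scene0.png

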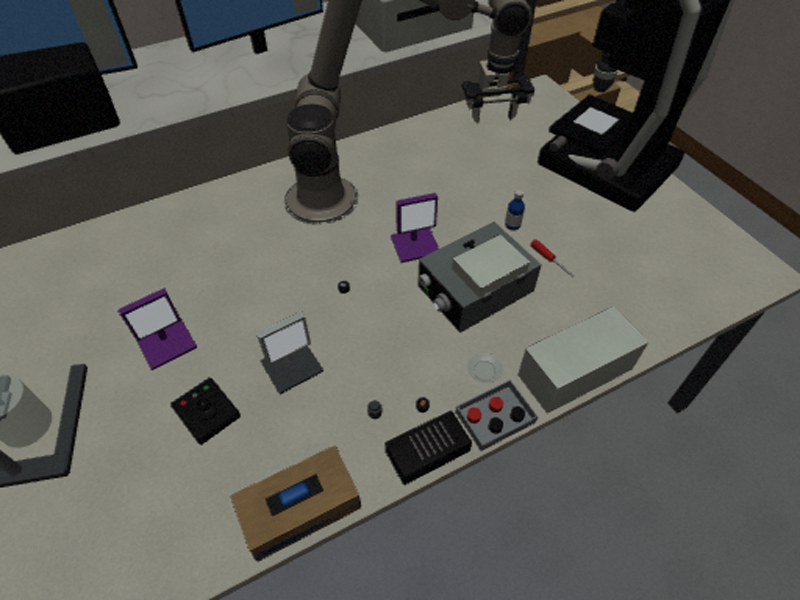

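View pics/top0.png

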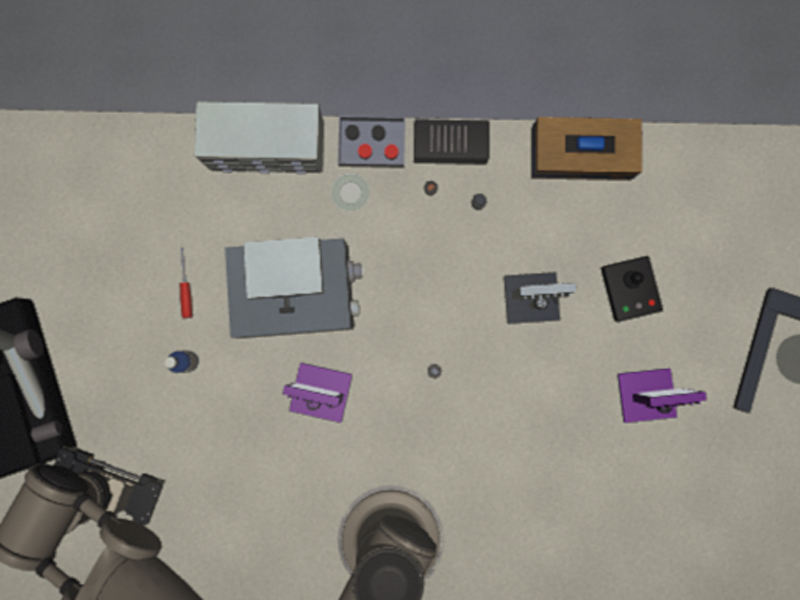

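```bash
cat > h.py <<'E'
import numpy as np, cv2
from bench import *
def cal(n):
    c=calibration(n);return np.array(c["K"]),np.array(c["rvec"],float),np.array(c["tvec"],float)
def proj(n,P):
    K,r,t=cal(n);return cv2.projectPoints(np.atleast_2d(np.array(P,float)),r,t,K,None)[0].reshape(-1,2)
def ray(n,uv):
    K,r,t=cal(n);R=cv2.Rodrigues(r)[0];d=R.T@np.linalg.solve(K,[uv[0],uv[1],1]);return -R.T@t,d/np.linalg.norm(d)
def atz(n,uv,z):
    c,d=ray(n,uv);return c+d*(z-c[2])/d[2]
def tri(uvs,uvt):
    c1,d1=ray("scene",uvs);c2,d2=ray("top",uvt)
    A=np.stack([d1,-d2],1);s,_,_,_=np.linalg.lstsq(A,c2-c1,rcond=None)
    a=c1+s[0]*d1;b=c2+s[1]*d2;return (a+b)/2,np.linalg.norm(a-b)
def crop(n,im,box,name,k):
    x0,y0,x1,y1=box;cv2.imwrite(f"pics/{name}.png",cv2.resize(im[y0:y1,x0:x1,::-1],None,fx=k,fy=k,interpolation=cv2.INTER_CUBIC))
E
python3 - <<'E'
from h import *
S=capture("scene");T=capture("top")
crop("s",S,(250,130,370,220),"s_src",6);crop("s",S,(150,190,220,260),"s_pan",8)
crop("t",T,(140,145,240,220),"t_src",8);crop("t",T,(310,160,380,215),"t_pan",8)
print(cal("scene")[0][0,0],ray("scene",(256,192))[0],ray("top",(256,192))[0])
for q in ["light_source","cover_hinge","cover_handle","panel_face","panel","puck_steel","dish","objective","cleaner","driver","amber_tab","green_glass","puck_copper"]:
    o={}
    for n in("scene","top"):
        r=landmark_of(n,q);o[n]=[(np.round(d["point"],1).tolist(),round(d["p"],2)) for d in r[:4]]
    print(q,o)
    if o["scene"] and o["top"]: print("   ",tri(o["scene"][0][0],o["top"][0][0]))
E
```

```text
370.9125747545253 [ 1.33132166 -0.42384353  1.22390041] [ 0.42027661 -0.01544463  1.57168216]
light_source {'scene': [([305.7, 187.0], 0.86)], 'top': [([188.7, 187.7], 0.86), ([345.7, 179.5], 0.2)]}
    (array([ 0.54053681,  0.22948586, -0.01183317]), np.float64(0.008519998902236084))
cover_hinge {'scene': [([218.3, 181.9], 0.63), ([319.7, 179.6], 0.57)], 'top': []}
cover_handle {'scene': [([299.0, 152.3], 0.69)], 'top': [([183.7, 199.3], 0.98), ([273.7, 120.5], 0.34)]}
    (array([0.48888377, 0.21448375, 0.16057708]), np.float64(0.0009738111236978344))
panel_face {'scene': [([98.6, 202.0], 0.96), ([265.9, 139.4], 0.81)], 'top': [([424.8, 250.3], 0.93), ([347.8, 181.2], 0.8), ([273.4, 118.2], 0.65), ([201.9, 250.7], 0.62)]}
    (array([ 0.34069831, -0.55541172,  0.13831323]), np.float64(9.672729511924589e-05))
panel {'scene': [([267.2, 161.8], 0.68), ([107.5, 222.2], 0.62), ([186.1, 232.6], 0.56)], 'top': [([334.8, 188.2], 0.67), ([415.8, 250.5], 0.6)]}
    (array([ 0.58351292, -0.12359595,  0.39484749]), np.float64(0.2402062291066493))
puck_steel {'scene': [([221.8, 185.1], 0.47)], 
[... 249 characters left out ...]
([303.9, 128.6], 0.58)]}
    (array([ 0.74959576, -0.18542953,  0.01848979]), np.float64(0.01554203629472313))
cleaner {'scene': [([330.9, 146.1], 0.6)], 'top': [([122.0, 232.1], 0.54)]}
    (array([ 0.38238421,  0.46506263, -0.01599292]), np.float64(0.01948833066158624))
driver {'scene': [([351.2, 168.2], 0.48)], 'top': [([119.0, 184.7], 0.69), ([188.7, 186.4], 0.68)]}
    (array([ 0.54464841,  0.47303309, -0.01420289]), np.float64(0.0009430731411269452))
amber_tab {'scene': [], 'top': []}
green_glass {'scene': [], 'top': []}
puck_copper {'scene': [([271.8, 260.2], 0.58)], 'top': [([273.8, 115.6], 0.42)]}
    (array([ 0.79493015, -0.0738878 ,  0.02224666]), np.float64(0.005865727178161746))
```

```bash
cd pics; python3 -c "
import cv2,numpy as np
a=[cv2.resize(cv2.imread(f),(400,300)) for f in('s_src.png','t_src.png','s_pan.png','t_pan.png')]
cv2.imwrite('m.png',np.vstack([np.hstack(a[:2]),np.hstack(a[2:])]))"
```

```text
(no output)
```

View pics/m.png

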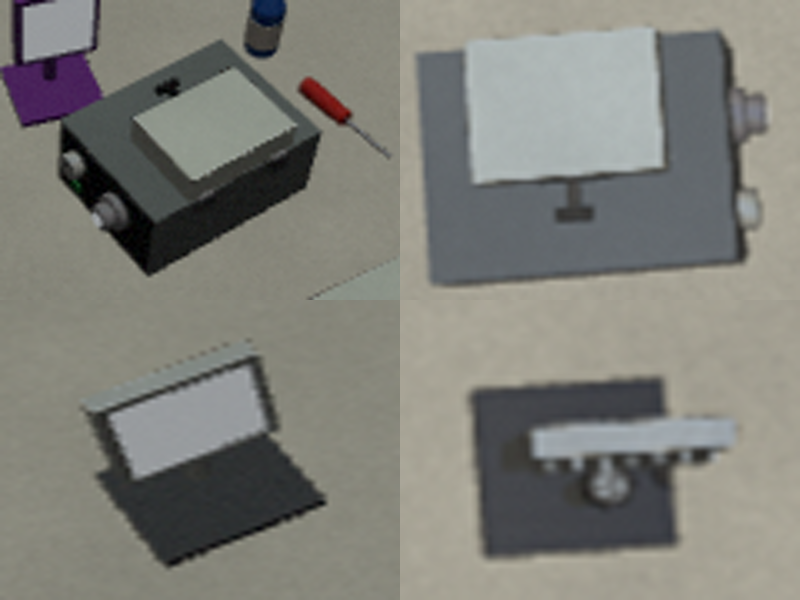

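View pics/s_pan.png

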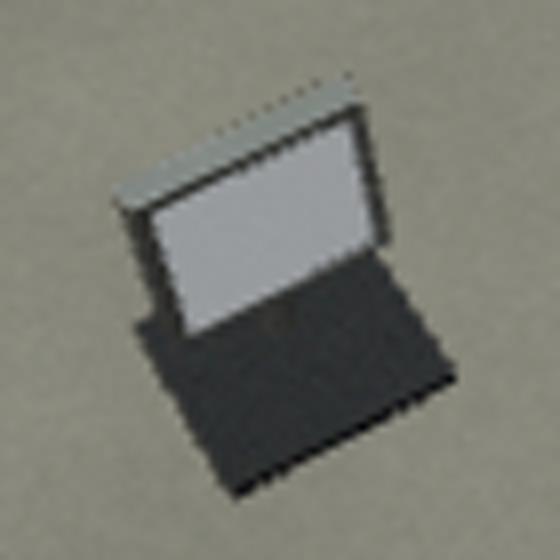

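View pics/t_src.png

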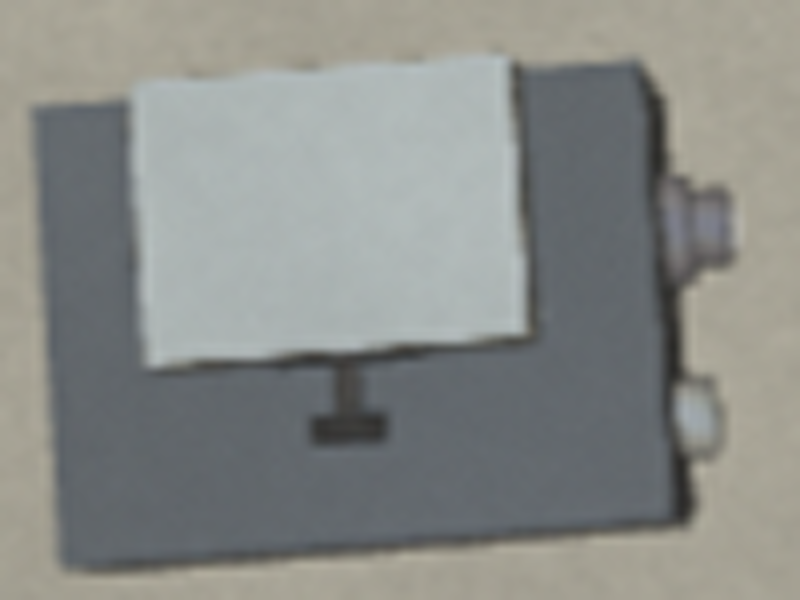

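View pics/t_pan.png

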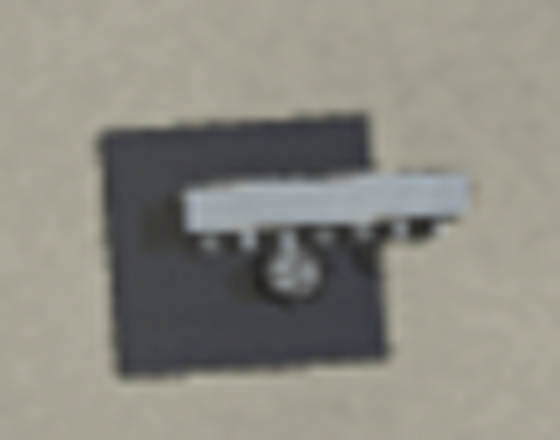

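```bash
cat > fit.py <<'E'
from h import *
from scipy.optimize import least_squares
def fit(obs,x0):
    def res(p,full=False):
        c,s=np.cos(p[2]),np.sin(p[2]);out=[]
        for cam,P,uv in obs:
            w=[p[0]+c*P[0]-s*P[1],p[1]+s*P[0]+c*P[1],P[2]]
            out.append(proj(cam,w)[0]-uv)
        return np.array(out).ravel()
    r=least_squares(res,x0,loss="soft_l1");return r.x,res(r.x).reshape(-1,2)
L=.115
o=[("top",(.095,.125,L),(144.4,158.1)),("top",(-.095,.125,L),(148.1,216.2)),("top",(.095,-.125,L),(220,153.1)),("top",(-.095,-.125,L),(224,210.3)),
("scene",(-.095,-.125,L),(268.6,166.6)),("scene",(-.095,.125,L),(316.6,142.6)),("scene",(.095,.125,L),(346,169)),("scene",(.095,-.125,L),(295,195.4)),("scene",(.095,-.125,0),(295,211.9))]
p,r=fit(o,[.54,.23,0]);print("src",p,np.degrees(p[2]));print(r.round(1).tolist())
def Lw(P):
    c,s=np.cos(p[2]),np.sin(p[2]);return np.array([p[0]+c*P[0]-s*P[1],p[1]+s*P[0]+c*P[1],P[2]])
print("handle",Lw((.095-.144,0,.139)),"slots",Lw((.028,-.04,.134)),Lw((.028,.04,.134)))
print("handle proj",proj("top",Lw((.095-.144,0,.139))),proj("scene",Lw((.095-.144,0,.139))))
# panel frame: face at x=0 looks -x ; use panel_face frame, yaw ~pi
o=[("scene",(0,.047,.177),(168.75,216.25)),("scene",(0,-.047,.177),(194,205.25)),("scene",(0,-.047,.083),(198.1,220)),("scene",(0,.047,.083),(173.1,231.9)),
("top",(0,-.056,.186),(332.75,183.4)),("top",(0,.056,.186),(368.75,181.9)),("top",(.018,-.056,.186),(333.1,189)),("top",(.018,.056,.186),(368.75,186.9))]
q,r=fit(o,[.54,-.2,3.14]);print("panel",q,np.degrees(q[2]));print(r.round(1).tolist())
foot=np.mean([atz("top",u,.008) for u in[(322.5,176.6),(356,174.6),(358.4,204.6),(325.25,207.1)]],0);print("foot c",foot)
for n,uv in dict(steel=(434,370),obj=(478,201),cop=(430,187),cleaner=(180,362),purple=(315,392),purplefoot=(320,392)).items(): print(n,atz("top",np.array(uv)*.64,.02))
E
python3 fit.py
```

```text
src [0.53997731 0.22301195 0.09151225] 5.243265423358685
[[-0.6, 0.2], [-1.2, -0.0], [-0.0, -0.3], [-0.1, 0.2], [-1.2, -0.9], [-0.7, -0.8], [0.0, 0.6], [0.8, 1.5], [-1.6, 2.5]]
handle [0.49118234 0.21853411 0.139     ] slots [0.57151553 0.18573809 0.134     ] [0.56420476 0.26540335 0.134     ]
handle proj [[183.40828577 198.83336447]] [[299.56056103 156.10672748]]
panel [ 0.54970574 -0.30667646  3.20815819] 183.81392448287778
[[-0.5, 0.6], [-1.0, -0.1], [-1.7, 0.2], [0.0, -0.3], [-0.5, -0.2], [-0.7, -0.5], [-0.5, -0.1], [-0.3, 0.3]]
foot c [ 0.53618319 -0.310246    0.008     ]
steel [ 0.37176886 -0.09133582  0.02      ]
obj [ 0.75228159 -0.18523308  0.02      ]
cop [ 0.78223859 -0.07648702  0.02      ]
cleaner [0.37968945 0.46891459 0.02      ]
purple [0.31917115 0.16987442 0.02      ]
purplefoot [0.31935653 0.1588865  0.02      ]
```

Run:
```python
from h import *
S=capture("scene")
crop("s",S,(262,132,352,200),"s_src2",8.8)
```

```text
(no output)
```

View pics/s_src2.png

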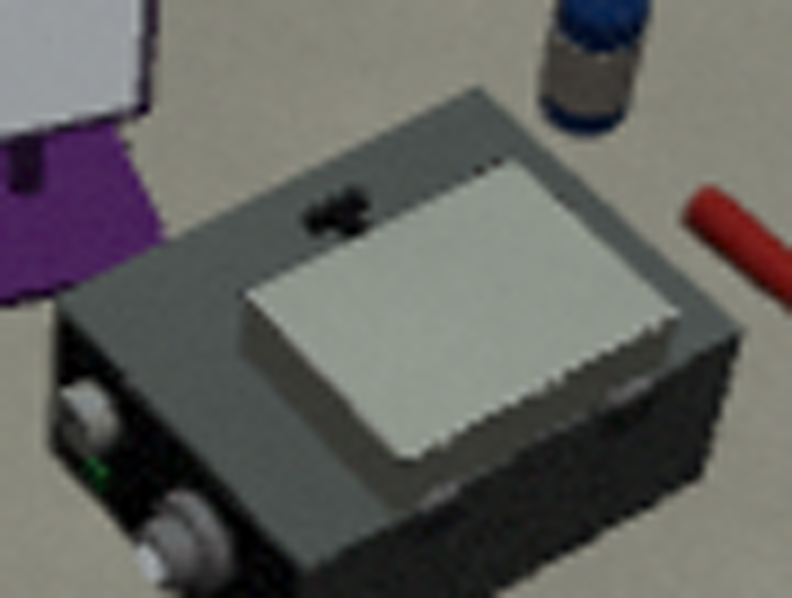

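```bash
sed -i 's/("scene",(.095,-.125,L),(295,195.4)),("scene",(.095,-.125,0),(295,211.9))/("scene",(.095,-.125,L),(297.2,197.3))/' fit.py; python3 fit.py | head -4
python3 - <<'E'
from h import *
from scipy.spatial.transform import Rotation as R
print(tri((300.1,155.6),(183.5,198.6)))
M=R.from_quat(sense()["tool_rot"]).as_matrix();print(M.round(3)); print("jaw yaw",np.degrees(np.arctan2(M[1,2],M[0,2])))
E
```

```text
src [0.54114836 0.2227772  0.09718971] 5.568560026224362
[[-0.6, 0.0], [-0.9, -0.2], [-0.1, -0.9], [0.1, -0.4], [-1.2, -0.5], [-0.8, -0.7], [0.1, 0.7], [-1.1, -0.1]]
handle [0.4923796  0.21802239 0.139     ] slots [0.5728977  0.18568299 0.134     ] [0.56513475 0.26530546 0.134     ]
handle proj [[183.58000367 198.46292169]] [[299.61111838 156.3397899 ]]
(array([0.49227699, 0.21868202, 0.14265968]), np.float64(0.0022527562923945277))
[[ 0.946  0.     0.325]
 [-0.325  0.     0.946]
 [ 0.    -1.     0.   ]]
jaw yaw 71.0459247467389
```

Call:
{"name": "apply_moves", "arguments": {
  "deltas": [
    [-1,3.2,-2.8,0,3],
    [-1,3.2,-2.8,0,3],
    [-1,3.2,-2.8,0,3],
    [-1,3.2,-2.8,0,3],
    [-1,3.2,-2.8,0,3],
    [-1,3.2,-2.8,0,3],
    [-1,3.2,-2.8,0,3],
    [-1,3.2,-2.8,0,2],
    [-1,3.2,-2.8,0,1.5],
    [-1,0,0,0,0]
  ]
}}

```text
clock: 2.55
position: [0.4673, 0.2343, 0.2273]
tool_rot: [-0.705, -0.044, 0.042, 0.707]
wrist_force: [-0.4, 0.6, -0.5]
finger_gap: 0.0918
```

Call:
{"name": "apply_moves", "arguments": {
  "deltas": [
    [-1,2.5,-1.6,-2,-1.6],
    [-1,0,0,-3,0],
    [-1,0,0,0,0],
    [-1,0,0,0,0]
  ]
}}

```text
clock: 2.95
position: [0.4937, 0.2178, 0.1775]
tool_rot: [-0.705, -0.033, 0.03, 0.708]
wrist_force: [-0.7, -0.2, 0.8]
finger_gap: 0.0917
```

```bash
cat >> h.py <<'E'
from scipy.spatial.transform import Rotation as R
def st():
    s=sense();M=R.from_quat(s["tool_rot"]).as_matrix();print("t",round(s["clock"],2),"pos",s["position"].round(4),"yaw",round(np.degrees(np.arctan2(M[1,2],M[0,2])),2),"down",M[:,1].round(3),"F",s["wrist_force"].round(1),"gap",round(s["finger_gap"],4),"q",s["q"].round(2))
E
python3 - <<'E'
from h import *
st();S=capture("scene");T=capture("top")
a=cv2.resize(S[125:200,250:350],(400,300),interpolation=3);b=cv2.resize(T[145:220,140:240],(400,300),interpolation=3)
cv2.imwrite("pics/m2.png",np.hstack([a,b])[:,:,::-1])
E
```

```text
t 2.95 pos [0.4937 0.2178 0.1775] yaw 95.05 down [ 0.004  0.004 -1.   ] F [-0.7 -0.2  0.8] gap 0.0917 q [ 0.27  0.41  1.56  0.    1.16 -1.39]
```

View pics/m2.png

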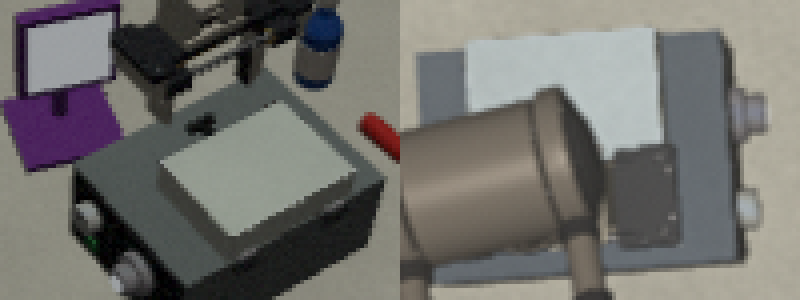

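Call:
{"name": "apply_moves", "arguments": {
  "deltas": [
    [-1,-0.1,0,-3,0.4],
    [-1,0,0,-1.5,0],
    [-1,0,0,-0.8,0],
    [-1,0,0,0,0],
    [1,0,0,0,0],
    [1,0,0,0,0],
    [1,0,0,0,0],
    [1,0,0,0,0],
    [1,0,0,0,0],
    [1,0,0,0,0]
  ]
}}

```text
clock: 4.05
position: [0.4958, 0.2221, 0.1335]
tool_rot: [-0.703, -0.043, 0.028, 0.709]
wrist_force: [-0.9, -1.0, -1.0]
finger_gap: 0.0481
```

Run:
```python
from h import *
st();S=capture("scene")
crop("s",S,(262,125,352,192),"s3",8.8)
```

```text
t 4.05 pos [0.4958 0.2221 0.1335] yaw 95.76 down [ 0.021  0.009 -1.   ] F [-0.9 -1.  -1. ] gap 0.0481 q [ 0.28  0.45  1.63  0.    1.04 -1.39]
```

View pics/s3.png

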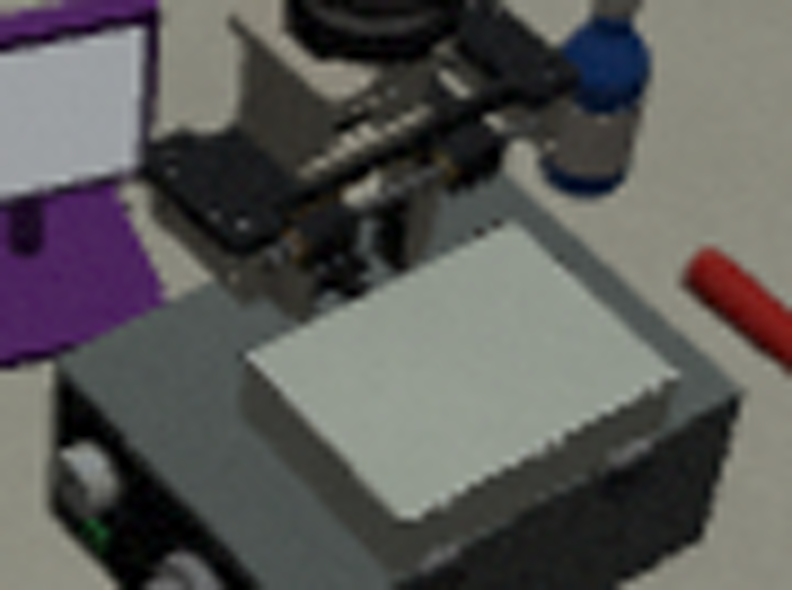

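Call:
{"name": "apply_moves", "arguments": {
  "deltas": [
    [0,-0.2,-0.2,-0.5,0],
    [0,-0.2,-0.2,-0.4,0],
    [0,0,0,0,0],
    [0,0,0,0,0]
  ]
}}

```text
clock: 4.5
position: [0.491, 0.2175, 0.1232]
tool_rot: [-0.703, -0.043, 0.028, 0.709]
wrist_force: [-0.2, -0.6, 0.1]
finger_gap: 0.0462
```

```bash
python3 -c "
from h import *
st()"
```

```text
t 4.5 pos [0.491  0.2175 0.1232] yaw 95.75 down [ 0.02   0.009 -1.   ] F [-0.2 -0.6  0.1] gap 0.0462 q [ 0.27  0.46  1.66  0.    1.01 -1.4 ]
```

Call:
{"name": "apply_moves", "arguments": {
  "deltas": [
    [1,0,0,0,0],
    [1,0,0,0,0],
    [1,0,0,0,0],
    [1,0,0,0,0],
    [1,0,0,0,0]
  ]
}}

```text
clock: 5.0
position: [0.4908, 0.2205, 0.1232]
tool_rot: [-0.702, -0.043, 0.028, 0.711]
wrist_force: [0.2, -1.5, -0.5]
finger_gap: 0.0297
```

Run:
```python
from h import *
st();S=capture("scene");crop("s",S,(270,125,320,165),"s4",14)
```

```text
t 5.0 pos [0.4908 0.2205 0.1232] yaw 95.73 down [ 0.02   0.014 -1.   ] F [ 0.2 -1.5 -0.5] gap 0.0297 q [ 0.28  0.46  1.66  0.01  1.01 -1.4 ]
```

View pics/s4.png

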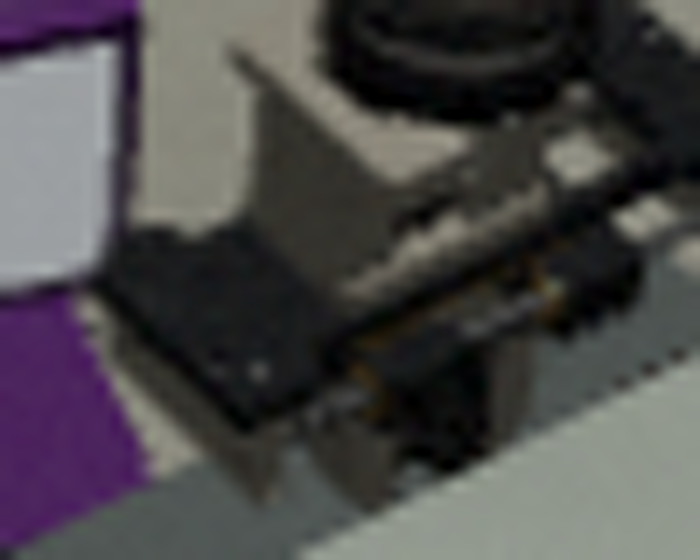

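Call:
{"name": "apply_moves", "arguments": {
  "deltas": [
    [1,0.3,0.03,1.2,0],
    [1,0.4,0.04,1.2,0],
    [1,0.5,0.05,1.2,0],
    [1,0.6,0.06,1.15,0],
    [1,0,0,0,0]
  ]
}}

```text
clock: 5.55
position: [0.5063, 0.222, 0.1699]
tool_rot: [-0.702, -0.039, 0.031, 0.711]
wrist_force: [0.3, -0.1, -1.4]
finger_gap: 0.0295
```

```bash
python3 -c "
from h import *
st()"
```

```text
t 5.55 pos [0.5063 0.222  0.1699] yaw 95.67 down [ 0.012  0.013 -1.   ] F [ 0.3 -0.1 -1.4] gap 0.0295 q [ 0.27  0.43  1.55  0.01  1.15 -1.41]
```

Call:
{"name": "apply_moves", "arguments": {
  "deltas": [
    [1,0.7,0.07,1.08,0],
    [1,0.76,0.07,1.0,0],
    [1,0.86,0.08,0.93,0],
    [1,0.93,0.09,0.86,0],
    [1,1.0,0.1,0.76,0],
    [1,1.08,0.1,0.7,0],
    [1,0,0,0,0]
  ]
}}

```text
clock: 6.25
position: [0.5507, 0.2263, 0.2195]
tool_rot: [-0.702, -0.031, 0.039, 0.71]
wrist_force: [-0.2, -0.7, -0.3]
finger_gap: 0.0292
```

Run:
```python
from h import *
st();S=capture("scene");crop("s",S,(250,90,360,190),"s5",6)
```

```text
t 6.25 pos [0.5507 0.2263 0.2195] yaw 95.69 down [-0.013  0.01  -1.   ] F [-0.2 -0.7 -0.3] gap 0.0292 q [ 0.25  0.48  1.32  0.01  1.34 -1.42]
```

View pics/s5.png

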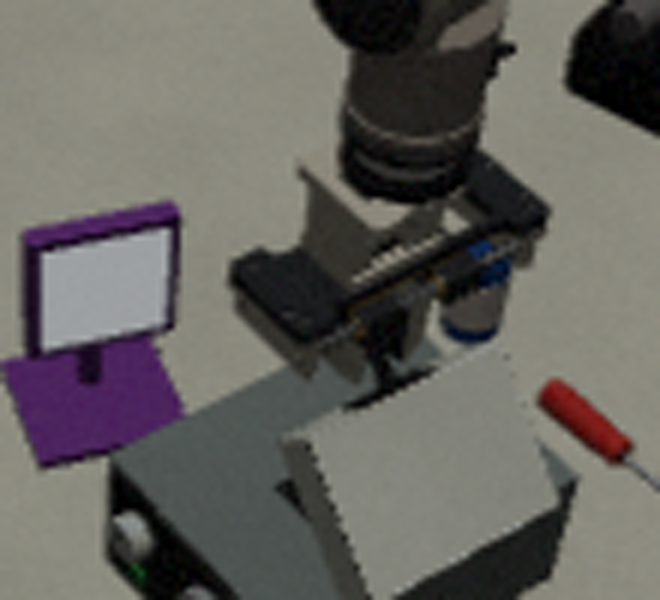

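Call:
{"name": "apply_moves", "arguments": {
  "deltas": [
    [1,0.94,0.09,0.52,0],
    [1,0.94,0.09,0.52,0],
    [1,1.2,0.11,0.44,0],
    [1,1.2,0.11,0.44,0],
    [1,1.25,0.12,0.22,0],
    [1,1.25,0.12,0.22,0],
    [1,1.27,0.12,0,0],
    [1,0,0,0,0]
  ]
}}

```text
clock: 7.1
position: [0.6243, 0.2335, 0.2452]
tool_rot: [-0.703, -0.027, 0.044, 0.709]
wrist_force: [-1.1, 0.3, -0.5]
finger_gap: 0.0295
```

```bash
python3 -c "
from h import *
st()"
```

```text
t 7.1 pos [0.6243 0.2335 0.2452] yaw 95.79 down [-0.024  0.008 -1.   ] F [-1.1  0.3 -0.5] gap 0.0295 q [ 0.24  0.62  1.02  0.01  1.52 -1.44]
```

Call:
{"name": "apply_moves", "arguments": {
  "deltas": [
    [1,1.25,0.12,-0.05,0],
    [1,1.25,0.12,-0.1,0],
    [1,1.25,0.12,-0.25,0],
    [1,1.1,0.1,-0.3,0],
    [1,0.5,0.05,-0.15,0],
    [1,0,0,0,0]
  ]
}}

```text
clock: 7.7
position: [0.679, 0.2388, 0.2391]
tool_rot: [-0.703, -0.03, 0.042, 0.71]
wrist_force: [1.4, 0.2, 3.7]
finger_gap: 0.0292
```

Run:
```python
from h import *
st();S=capture("scene");crop("s",S,(250,80,370,210),"s6",6)
```

```text
t 7.7 pos [0.679  0.2388 0.2391] yaw 95.79 down [-0.017  0.009 -1.   ] F [1.4 0.2 3.7] gap 0.0292 q [ 0.23  0.74  0.82  0.01  1.6  -1.45]
```

View pics/s6.png

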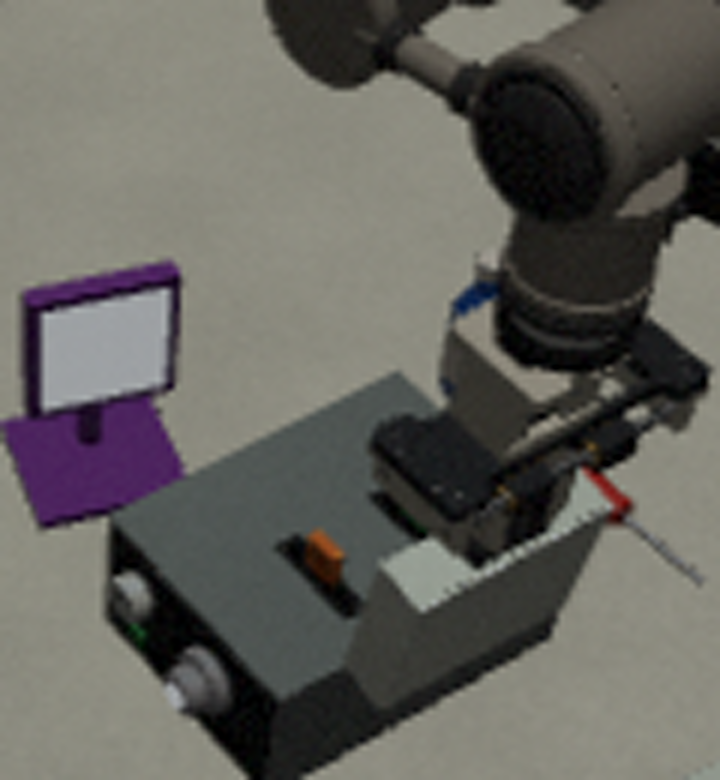

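Call:
{"name": "apply_moves", "arguments": {
  "deltas": [
    [-0.3,0,0,0,0],
    [-0.3,0,0,0,0],
    [-0.3,0,0,0,0],
    [-0.3,0,0,0,0],
    [-0.3,0,0,2,0],
    [-0.3,0,0,3,0],
    [-0.3,0,0,3,0],
    [-0.3,-3,-1,0,0],
    [-0.3,-3,-2,0,0],
    [-0.3,-3,-2,0,0],
    [-0.3,0,0,0,0]
  ]
}}

```text
clock: 8.85
position: [0.585, 0.1874, 0.3148]
tool_rot: [-0.703, -0.028, 0.045, 0.709]
wrist_force: [1.3, -0.4, 0.0]
finger_gap: 0.0598
```

Run:
```python
from h import *
st();S=capture("scene");T=capture("top");crop("s",S,(250,120,360,210),"s7",7);crop("t",T,(140,130,250,220),"t7",7)
for q in ["amber_tab","green_glass","cover_handle","cover_hinge"]:
    for n in("scene","top"): print(q,n,[(np.round(d["point"],1).tolist(),round(d["p"],2)) for d in landmark_of(n,q)[:3]])
```

```text
t 8.85 pos [0.585  0.1874 0.3148] yaw 95.85 down [-0.025  0.007 -1.   ] F [ 1.3 -0.4  0. ] gap 0.0598 q [ 0.18  0.48  1.06  0.01  1.62 -1.49]
amber_tab scene [([302.3, 173.7], 0.5)]
amber_tab top [([222.1, 122.2], 0.7)]
green_glass scene [([318.2, 169.8], 0.48)]
green_glass top [([174.4, 178.8], 0.55)]
cover_handle scene [([334.0, 163.1], 0.72), ([328.5, 144.2], 0.61)]
cover_handle top [([305.4, 129.3], 0.55), ([277.0, 237.6], 0.54)]
cover_hinge scene [([321.0, 182.2], 0.98)]
cover_hinge top []
```

View pics/s7.png

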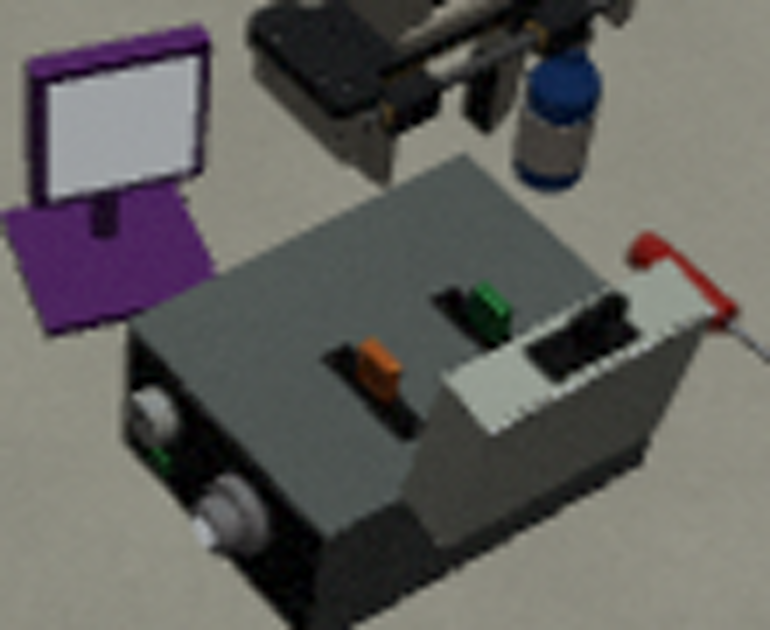

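View pics/t7.png

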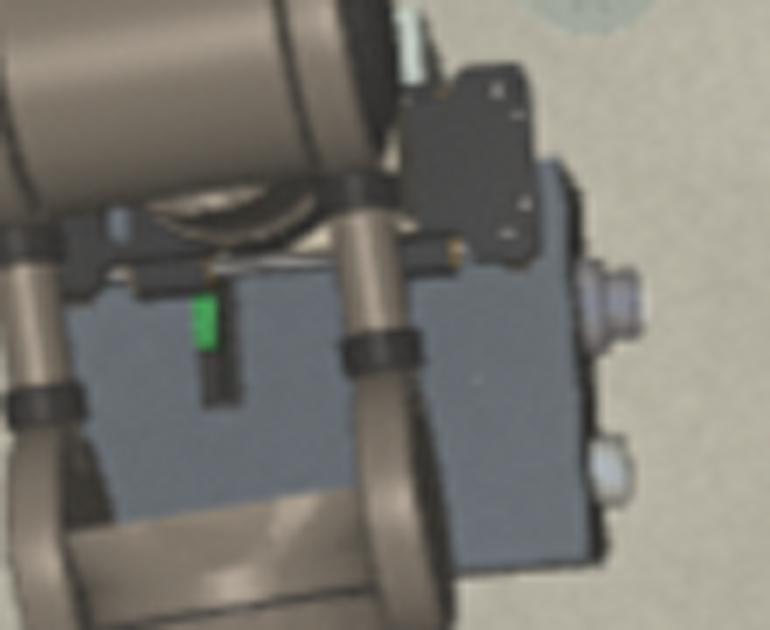

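Run:
```python
from h import *
print(atz("scene",(304.0,172.9),.134),atz("scene",(320.1,164.4),.134),proj("scene",[(.5729,.1857,.134),(.5651,.2653,.134)]))
S=capture("scene");h=cv2.cvtColor(S,cv2.COLOR_RGB2HSV)
m=((h[...,0]<22)&(h[...,1]>130)&(h[...,2]>60));m[:150]=0;m[190:]=0;m[:,:290]=0;m[:,315:]=0
ys,xs=np.nonzero(m);print(len(xs),xs.mean(),ys.mean(),xs.min(),xs.max(),ys.min(),ys.max())
g=((h[...,0]>45)&(h[...,0]<85)&(h[...,1]>90));g[:150]=0;g[185:]=0;g[:,:310]=0;g[:,330:]=0
ys,xs=np.nonzero(g);print(len(xs),xs.mean(),ys.mean())
```

```text
[0.5722425 0.1885529 0.134    ] [0.56433523 0.26905494 0.134     ] [[303.47071792 173.27131679]
 [319.41828996 164.85460066]]
19 303.94736842105266 170.8421052631579 301 306 169 174
44 319.40909090909093 164.5909090909091
```

Call:
{"name": "apply_moves", "arguments": {
  "deltas": [
    [-0.3,-1.3,0,-1,0],
    [-0.3,0,0,-2.5,0],
    [-0.3,0,0,-2.5,0],
    [-0.3,0,0,-2.5,0],
    [-0.3,0,0,-2.5,0],
    [-0.3,0,0,-2,0],
    [-0.3,0,0,-1,0],
    [-0.3,0,0,0,0],
    [-0.3,0,0,0,0]
  ]
}}

```text
clock: 10.3
position: [0.5773, 0.1904, 0.1707]
tool_rot: [-0.703, -0.031, 0.043, 0.709]
wrist_force: [-0.2, 0.1, 0.4]
finger_gap: 0.0595
```

Run:
```python
from h import *
st();S=capture("scene");crop("s",S,(250,110,360,200),"s8",7)
```

```text
t 10.3 pos [0.5773 0.1904 0.1707] yaw 95.96 down [-0.017  0.009 -1.   ] F [-0.2  0.1  0.4] gap 0.0595 q [ 0.19  0.55  1.35  0.01  1.26 -1.49]
```

View pics/s8.png

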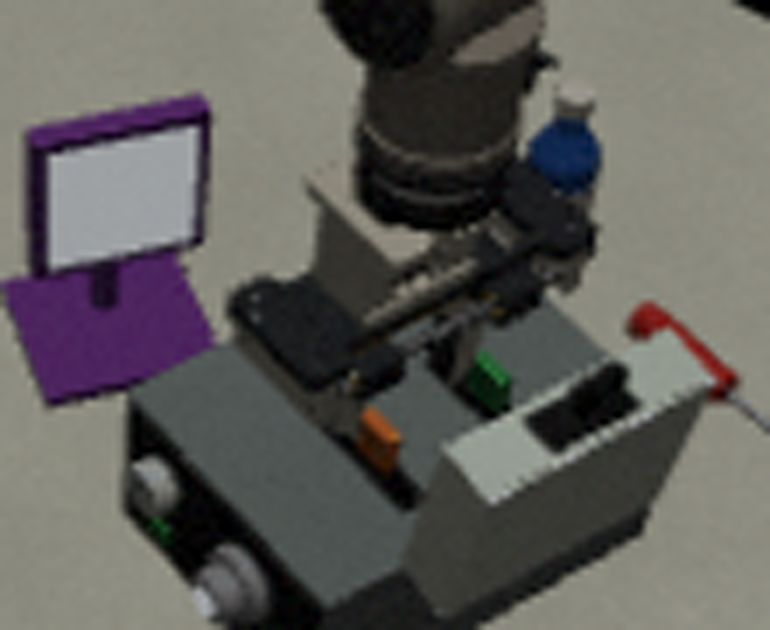

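Call:
{"name": "apply_moves", "arguments": {
  "deltas": [
    [-0.3,-0.5,-0.2,0,-0.3],
    [-0.3,0,0,0,0],
    [-0.3,0,0,-1.5,0],
    [-0.3,0,0,-1.5,0],
    [-0.3,0,0,-1,0],
    [-0.3,0,0,0,0],
    [-0.3,0,0,0,0]
  ]
}}

```text
clock: 11.05
position: [0.5746, 0.1886, 0.136]
tool_rot: [-0.702, -0.033, 0.036, 0.71]
wrist_force: [0.9, 0.1, -0.1]
finger_gap: 0.0595
```

```bash
python3 -c "
from h import *
st()"
```

```text
t 11.05 pos [0.5746 0.1886 0.136 ] yaw 95.62 down [-0.005  0.011 -1.   ] F [ 0.9  0.1 -0.1] gap 0.0595 q [ 0.18  0.57  1.42  0.01  1.16 -1.49]
```

Call:
{"name": "apply_moves", "arguments": {
  "deltas": [
    [-0.3,-0.3,-0.05,-0.7,0],
    [-0.3,-0.1,0,-0.6,0],
    [-0.3,0,0,-0.2,0],
    [-0.3,0,0,0,0]
  ]
}}

```text
clock: 11.45
position: [0.5709, 0.1882, 0.1213]
tool_rot: [-0.702, -0.034, 0.036, 0.71]
wrist_force: [-0.4, 0.0, 0.5]
finger_gap: 0.0597
```

Run:
```python
from h import *
st();S=capture("scene");crop("s",S,(260,120,350,190),"s9",8)
```

```text
t 11.45 pos [0.5709 0.1882 0.1213] yaw 95.63 down [-0.003  0.011 -1.   ] F [-0.4  0.   0.5] gap 0.0597 q [ 0.18  0.58  1.45  0.01  1.12 -1.49]
```

View pics/s9.png

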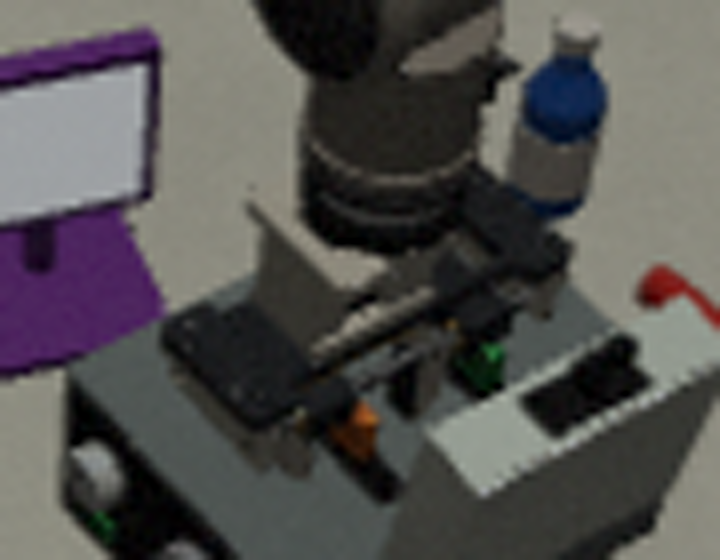

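Call:
{"name": "apply_moves", "arguments": {
  "deltas": [
    [1,0,0,0,0],
    [1,0,0,0,0],
    [1,0,0,0,0],
    [1,0,0,0,0],
    [1,0,0,0,0],
    [1,0,0,0,0],
    [1,0,0,0,0],
    [1,0,0,0,0],
    [1,0,0,0,0]
  ]
}}

```text
clock: 12.4
position: [0.5715, 0.1883, 0.1221]
tool_rot: [-0.702, -0.034, 0.035, 0.71]
wrist_force: [0.1, 0.4, 0.3]
finger_gap: 0.0099
```

```bash
python3 -c "
from h import *
st()"
```

```text
t 12.4 pos [0.5715 0.1883 0.1221] yaw 95.63 down [-0.001  0.012 -1.   ] F [0.1 0.4 0.3] gap 0.0099 q [ 0.18  0.57  1.45  0.01  1.12 -1.49]
```

Call:
{"name": "apply_moves", "arguments": {
  "deltas": [
    [1,0,0,1,0],
    [1,0,0,1,0],
    [1,0,0,1.2,0],
    [1,0,0,1.2,0],
    [1,0,0,1.2,0],
    [1,0,0,0,0]
  ]
}}

```text
clock: 13.0
position: [0.5721, 0.1884, 0.1847]
tool_rot: [-0.702, -0.035, 0.034, 0.71]
wrist_force: [-0.4, -0.8, 0.3]
finger_gap: 0.0096
```

Run:
```python
from h import *
st();S=capture("scene");crop("s",S,(260,110,350,190),"s10",8)
```

```text
t 13.0 pos [0.5721 0.1884 0.1847] yaw 95.63 down [ 0.001  0.012 -1.   ] F [-0.4 -0.8  0.3] gap 0.0096 q [ 0.18  0.51  1.37  0.01  1.25 -1.49]
```

View pics/s10.png

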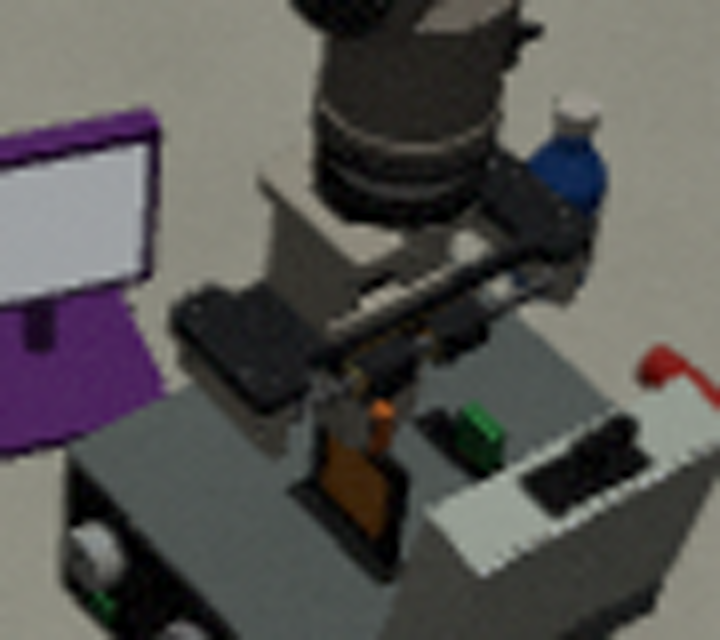

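Call:
{"name": "apply_moves", "arguments": {
  "deltas": [
    [1,0,0,2,0],
    [1,0,0,3,0],
    [1,0,0,3,0],
    [1,0,0,2,0],
    [1,0,-1,1,0],
    [1,0,-2,0.5,0],
    [1,0,-3,0,0],
    [1,0,-3,0,0],
    [1,0,-3,0,0],
    [1,0,-3,0,0],
    [1,0.3,-3,0,-3],
    [1,0.3,-3,0,-5],
    [1,0.3,-3,0,-5],
    [1,0.3,-3,0,-5],
    [1,0,-1,0,-2],
    [1,0,0,0,0]
  ]
}}

```text
clock: 14.65
position: [0.5743, -0.1088, 0.2886]
tool_rot: [-0.696, 0.102, -0.085, 0.706]
wrist_force: [0.2, 0.7, -1.2]
finger_gap: 0.0097
```

```bash
python3 -c "
from h import *
st()"
```

```text
t 14.65 pos [ 0.5743 -0.1088  0.2886] yaw 74.84 down [-0.022  0.017 -1.   ] F [ 0.2  0.7 -1.2] gap 0.0097 q [-0.32  0.43  1.22  0.01  1.52 -1.63]
```

Call:
{"name": "apply_moves", "arguments": {
  "deltas": [
    [1,0.3,-1,0.2,-4],
    [1,0.3,-1.5,0.2,-6],
    [1,0.3,-1.5,0.2,-6],
    [1,0.3,-1.5,0.2,-6],
    [1,0.4,-1.5,0.2,-6],
    [1,0.4,-1.5,0.2,-6],
    [1,0.4,-1.5,0.2,-6],
    [1,0.4,-1.5,0,-6],
    [1,0.4,-1.5,0,-6],
    [1,0.4,-1.5,0,-6],
    [1,0.4,-1.5,0,-6],
    [1,0.3,-1.5,0,-5],
    [1,0.3,-1,0,-2],
    [1,0,0,0,0]
  ]
}}

```text
clock: 16.05
position: [0.6213, -0.2813, 0.2973]
tool_rot: [-0.502, 0.494, -0.477, 0.526]
wrist_force: [-0.4, 0.2, -0.5]
finger_gap: 0.0099
```

Run:
```python
from h import *
st();S=capture("scene");T=capture("top");crop("s",S,(120,130,250,250),"s11",5);crop("t",T,(290,120,400,220),"t11",6)
```

```text
t 16.05 pos [ 0.6213 -0.2813  0.2973] yaw 3.24 down [ 0.007  0.041 -0.999] F [-0.4  0.2 -0.5] gap 0.0099 q [-0.56  0.63  0.86  0.04  1.67 -0.61]
```

View pics/s11.png

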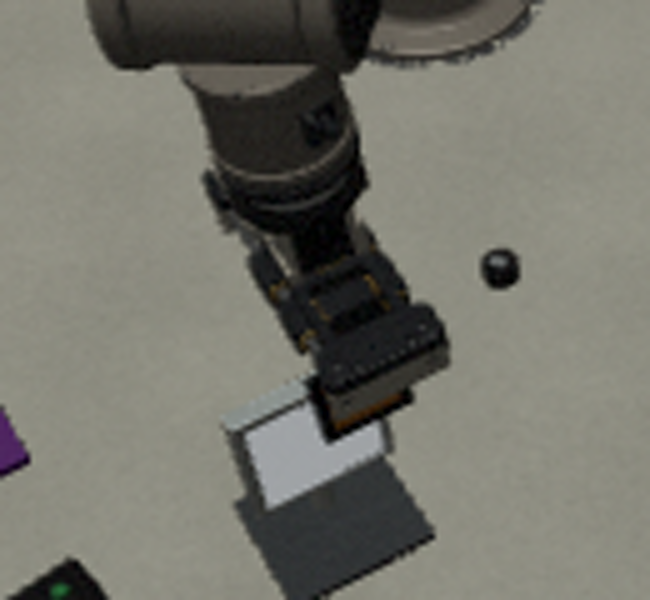

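View pics/t11.png

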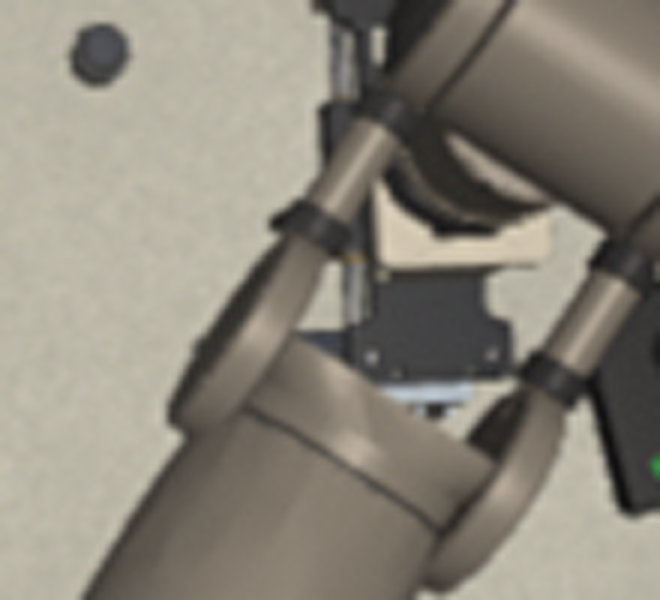

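Call:
{"name": "apply_moves", "arguments": {
  "deltas": [
    [1,-0.2,-1,-0.5,0.3],
    [1,0,-1,-1,0],
    [1,0,0,-2,0],
    [1,0,0,-2,0],
    [1,0,0,-2,0],
    [1,0,0,-1.5,0],
    [1,0,0,0,0],
    [1,0,0,0,0]
  ]
}}

```text
clock: 16.95
position: [0.6171, -0.3019, 0.2011]
tool_rot: [-0.505, 0.491, -0.473, 0.53]
wrist_force: [-0.2, -0.5, 0.2]
finger_gap: 0.0097
```

Run:
```python
from h import *
st();S=capture("scene");crop("s",S,(140,170,240,250),"s12",7)
print(proj("scene",[(.5497,-.3067,.13)]),proj("top",[(.5497,-.3067,.13)]))
for n in("scene","top"):print([(np.round(d["point"],1).tolist(),round(d["p"],2)) for d in landmark_of(n,"panel_face")[:4]]) if n=="scene" else 0
```

```text
t 16.95 pos [ 0.6171 -0.3019  0.2011] yaw 4.11 down [ 0.005  0.042 -0.999] F [-0.2 -0.5  0.2] gap 0.0097 q [-0.58  0.68  1.03  0.04  1.45 -0.66]
[[182.89522008 218.59363886]] [[346.54969291 183.85251991]]
[([267.3, 140.3], 0.97), ([98.8, 201.6], 0.88), ([181.2, 217.9], 0.74)]
```

View pics/s12.png

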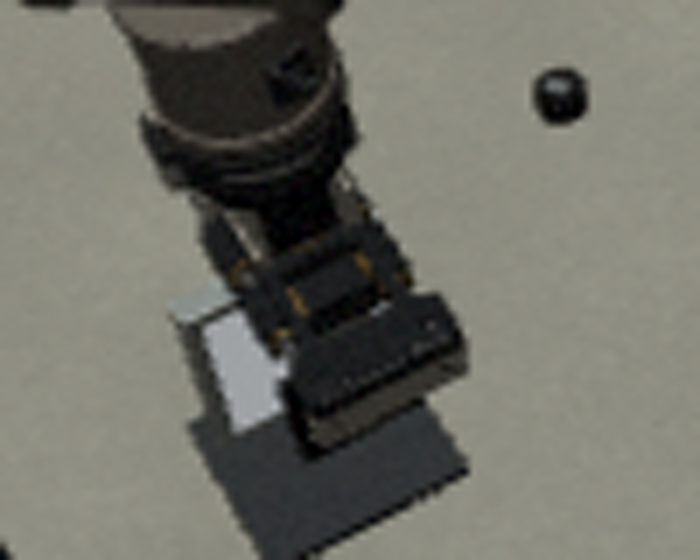

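Call:
{"name": "apply_moves", "arguments": {
  "deltas": [
    [1,-0.3,0,-0.8,0],
    [1,-0.3,0,-0.8,-0.2],
    [1,-0.2,0,-0.8,0],
    [1,0,0,-0.6,0],
    [1,0,0,-0.3,0],
    [1,0,0,0,0],
    [1,0,0,0,0]
  ]
}}

```text
clock: 17.75
position: [0.6091, -0.3023, 0.1678]
tool_rot: [-0.504, 0.49, -0.475, 0.529]
wrist_force: [0.5, -0.3, -0.8]
finger_gap: 0.0099
```

```bash
python3 -c "
from h import *
st()"
```

```text
t 17.75 pos [ 0.6091 -0.3023  0.1678] yaw 3.91 down [ 0.009  0.04  -0.999] F [ 0.5 -0.3 -0.8] gap 0.0099 q [-0.59  0.68  1.11  0.04  1.36 -0.67]
```

Call:
{"name": "apply_moves", "arguments": {
  "deltas": [
    [1,0,0.1,-0.3,0],
    [1,0,0,0,0],
    [1,0,0,0,0]
  ]
}}

```text
clock: 18.05
position: [0.6095, -0.3013, 0.1651]
tool_rot: [-0.504, 0.489, -0.475, 0.529]
wrist_force: [0.4, -0.5, -0.3]
finger_gap: 0.0099
```

Run:
```python
from h import *
st();S=capture("scene");T=capture("top");crop("s",S,(150,180,230,250),"s13",9);crop("t",T,(290,130,400,220),"t13",7)
cv2.imwrite("pics/full.png",np.hstack([cv2.resize(S,(400,300)),cv2.resize(T,(400,300))])[:,:,::-1])
s=sense();M=R.from_quat(s["tool_rot"]).as_matrix();P=s["position"]
G=P+M[:,1]*.034;print("glass",G)
lat=M[:,0]
pts=[P+M[:,1]*d+lat*w for d,w in((.001,-.032),(.001,.032),(.067,.032),(.067,-.032))]
print(proj("scene",pts).round(1).tolist())
```

```text
t 18.05 pos [ 0.6095 -0.3013  0.1651] yaw 3.93 down [ 0.01   0.039 -0.999] F [ 0.4 -0.5 -0.3] gap 0.0099 q [-0.59  0.68  1.12  0.04  1.35 -0.67]
glass [ 0.60979727 -0.29999326  0.1311614 ]
[[197.5, 220.8], [180.6, 229.5], [184.4, 239.5], [200.6, 231.0]]
```

View pics/s13.png

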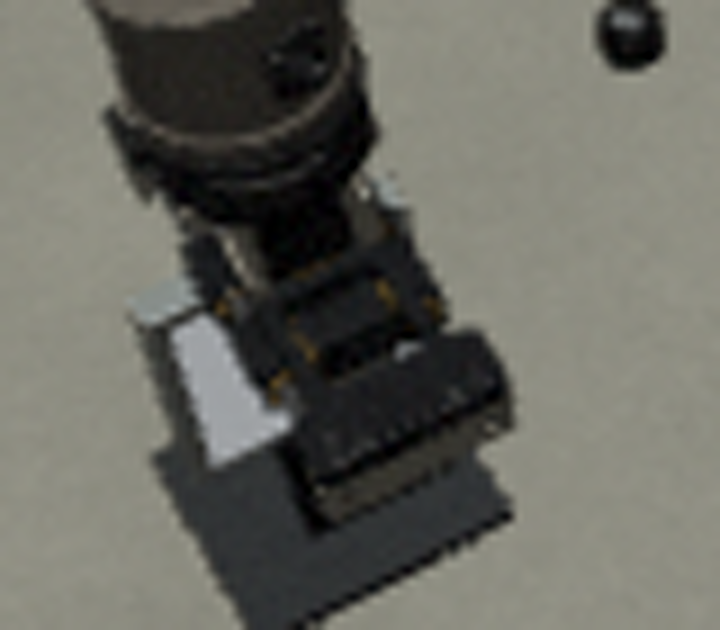

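View pics/full.png

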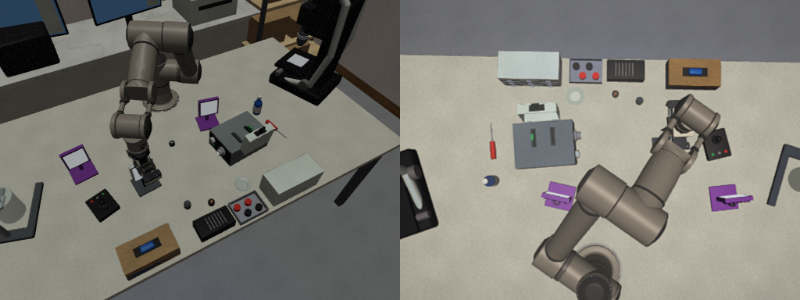

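Call:
{"name": "apply_moves", "arguments": {
  "deltas": [
    [1,-0.05,-0.3,-0.1,0],
    [1,0,0,0,0],
    [1,0,0,0,0],
    [1,0,0,0,0],
    [1,0,0,0,0]
  ]
}}

```text
clock: 18.65
position: [0.609, -0.3048, 0.1643]
tool_rot: [-0.504, 0.489, -0.476, 0.529]
wrist_force: [0.5, 0.0, 0.3]
finger_gap: 0.0102
```

Run:
```python
from h import *
st();S=capture("scene");T=capture("top");st()
a=cv2.resize(S[180:250,150:230],(400,350),interpolation=3);b=cv2.resize(S[110:200,260:363],(400,350),interpolation=3)
cv2.imwrite("pics/f2.png",np.hstack([a,b])[:,:,::-1])
```

```text
t 18.65 pos [ 0.609  -0.3048  0.1643] yaw 3.91 down [ 0.01   0.039 -0.999] F [0.5 0.  0.3] gap 0.0102 q [-0.59  0.69  1.12  0.04  1.35 -0.67]
t 18.75 pos [ 0.6089 -0.3048  0.1643] yaw 3.92 down [ 0.01   0.039 -0.999] F [ 0.5  0.7 -1.2] gap 0.0099 q [-0.59  0.69  1.12  0.04  1.35 -0.67]
```

View pics/f2.png

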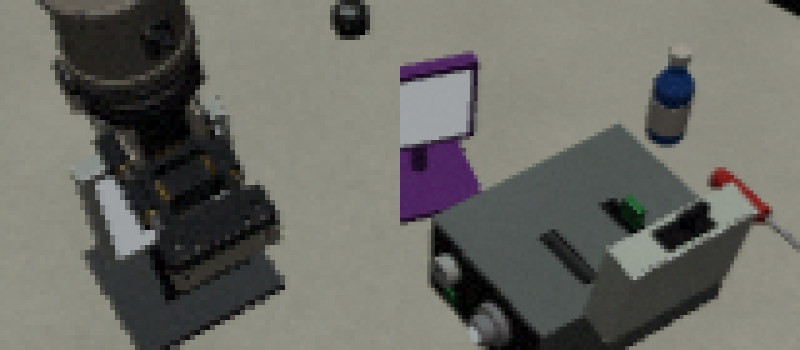

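```bash
python3 -c "
from bench import *
print(close_job())"
```

```text
the job is handed in; nothing more can be done
None
```

The cover is open and the amber slide is held, still, in front of the lit face of the grey panel. I handed the job in at about 19 s. No verdict came back.

**What I did**
- I swung the white cover to about 1.7 rad, a little past upright, and it stayed open after I let go.
- I took the amber slide by its orange tab and drew it straight up out of its slot. I then turned it about 92° and lowered it in front of the panel.

**Last checks**
- **Grip:** the fingers read 9.9–10.2 mm on the 10 mm tab. The tool was still, and the wrist force was close to zero.
- **Position:** by calculation from the tool pose, the glass is 130 mm high and about 6 cm from the face. Its yaw is within about 0.2° of the face.
- **Other things:** the last scene view shows the amber slot empty and the green slide still in its slot. The bottle, screwdriver and round mount in view had not moved.

**What was off or disagreed**
- **Tilt:** the tool ended about 2.3° off vertical, which leans the slide sideways within its own plane. I left it, as the moves give no direct way to correct tilt.
- **Centring:** the two cameras disagreed by about 2–3 mm sideways at the panel. I moved the slide 3 mm to agree with the scene camera. The gripper hides the slide in both pictures, so its centring and distance have no direct visual check.
- **Panel direction:** the description says the lit face looks roughly to the robot's left. In the pictures it looks almost straight away from the robot (+x). I used the face as seen.

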